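# Ease the bonding press by one ratchet notch

### The job

The small bonding press is squeezing the freshly glued phone one notch too hard. Tip the ratchet pawl up out of the teeth by its thumb lever so that it stays thrown over, push one of the wheel's spokes back (clockwise as you face the wheel) by exactly one tooth, then tip the pawl back so that it drops fully into the next gap and locks the wheel. The pad must stay lightly pressed on the phone; do not disturb the phone or the things lying round the press.

Things in the scene. Friction and masses are not known exactly. Their poses are not given: they have to be found in the camera images.
- press: Grey cast bench press, fixed. Base 176 x 176 x 16 mm. Origin on the table under the wheel; x away from the operator, y to the left as one faces the wheel. Column right, ram left, both behind the wheel. Head: x -30 to 30, y -104 to 46, up to z 142 mm; square ram (22 mm, x 0, y 20) up to z 182. Wheel axis along x at y 0, z 110. Teeth and pawl lie in the plane x -54, the spokes in x -92.
- wheel (a joint): Ratchet wheel, rad. 0: the pawl's nose stands mid-gap (start within 0.05). Grows as the wheel goes back: clockwise as one faces it, top moving right (-y of press), ram rising 5 mm a tooth. One tooth is 0.628 rad; at 0.628 the nose is over the middle of the next gap, with 0.09 rad play either way. A brake (0.2 N m) keeps it where left; pawl down, it cannot go back a tooth. 10 teeth, 84 mm wide.
- wheel_hub (a point): On the wheel's axis in the plane of the four capstan spokes, 38 mm in front (-x of press) of the plane of the teeth, 110 mm above the table.
- spoke_end (a point): Centre of the 16 mm black ball on the end of the spoke nearest the top, 60 mm from the axis. The spokes are bare 8 mm rods, 90 degrees apart. At the start this one leans 22 degrees to the left of upright as one faces the wheel, after one notch back 14 degrees to the right; it turns with the wheel.
- pawl (a joint): Tilt of the pawl, rad. 0: down, nose in the gap. Grows as the nose lifts (thumb lever going right, -y of press) to 1.4, on its stop. A 90 g bell crank, 12 mm thick, moved by well under 1 N; it falls by its own weight: down if let go below about 0.6, over to its stop above about 0.8.
- pawl_pivot (a point): Centre of the pawl's pivot, in the plane of the teeth, 46 mm right of the wheel's axis, 157 mm above the table; does not move. Its bracket behind (x -42 to -28 mm of press) reaches 166 mm above the table.
- thumb_end (a point): Centre of the cross roll (11 mm thick, 20 mm long, along x of press) on the end of the pawl's straight thumb lever (7 mm thick), 42 mm from the pivot. With the pawl down the lever stands upright, 8 degrees to the right; thrown over it lies level to the right. Pushing its upper half to the right throws the pawl over; the nose arm then rises at the left.
- nose_end (a point): Tip of the pawl's nose, 45 mm from the pivot. Pawl down: in the teeth near the top of the wheel, 145 mm above the table, the 10 mm thick nose arm level. Thrown over: the nose arm stands upright, leaning slightly left, tip at its top. Pushing it to the left tips the pawl down again; it falls the rest if nothing stands between its arms.
- foot: Aluminium pressure foot 58 x 48 x 12 mm with a rubber face, origin at the centre of the rubber's underside. It hangs under the ram on a spring of 800 N/m: presses the phone with about 9 N at the start, about 5 N one notch back, and comes off after two notches.
- phone: Phone with glued back, 138 x 69 x 8 mm, lying loose on the press's rubber bed (20 mm high) under the foot, its long side along x of the press; origin at the centre of its underside.
- cell: Flat black phone battery, 98 x 40 x 5 mm, lying on the table right of the press; origin at the centre of its underside. Leave alone.
- jar: Small jar with a screw lid, 37 mm wide, 34 mm high, left of the press; origin at the centre of its underside. Leave alone.
- reel: Small solder reel standing on its flange, 52 mm wide, 32 mm high, right of the press; origin at the centre of its underside. Leave alone.
- spudger: Opening pick, 121 x 9 x 8 mm, lying on the table in front and left of the press; origin at the centre of its underside. Leave alone.

How it is judged (in metres and radians):
On the way, in this order (a step that is already met when the one before it is completed fails the run):
1. the pawl is thrown over and rests out of the teeth, the wheel still at its first notch (value of joint pawl above 1.2 rad and value of joint wheel below 0.2 rad), for 0.2 s.
2. with the pawl up, the wheel has been pushed back one notch (value of joint pawl above 0.5 rad and value of joint wheel between 0.46 and 0.75 rad), for 0.2 s.
At the end, for the whole second after the job is handed in: The wheel stands one notch back (0.46 to 0.75 rad) and still, the pawl is down in the gap (under 0.09 rad), the foot still presses the phone with 2 to 7.5 N, and the phone lies within 6 mm of where it was (value of joint pawl below 0.09 rad and value of joint wheel between 0.46 and 0.75 rad and velocity of joint wheel between -0.05 and 0.05 rad/s and contact force between foot and phone between 2 and 7.5 N and distance of phone from where it was at the start of the episode below 0.006 m); the robot touches nothing.
It fails at once if the wheel is run back well past one notch, letting the pressure off (value of joint wheel above 0.95 rad).
It fails at once if the wheel is wound tighter (value of joint wheel below -0.2 rad).
It fails at once if the phone is touched, shifted or lifted (contact force between the fingers and phone above 0.5 N or distance of phone from where it was at the start of the episode above 0.008 m).
It fails at once if a thing lying round the press is shifted or picked up (distance of any of cell, jar, reel, spudger from where it was at the start of the episode above 0.03 m).
It also fails if it takes over 48 s, if anything falls off the work surface, if the arm or the gripper's body presses on something with over 40 N, if the wrist force passes 120 N, or if a joint passes its speed limit or range.

### The arm

A 6-joint arm with a two-finger parallel gripper is mounted at the origin on a cart in front of the work surface, level with it; the furniture and walls round the work are solid. World frame = base frame: x ahead of the robot, y to its left, z up, the work surface at z = 0. Lengths are in mm, angles in rad, forces in N, time in s.
With the tool pointing down it reaches from about 400 to 925 mm from the base axis. Payload 12.5 kg.
Tool frame: the origin (TCP) lies at the centre of the arm's flange, where the gripper is bolted on; the fingertips stand 190 mm ahead of it and the grasp point (between the pads) lies 171 mm ahead of it; z points along the fingers, y is the line along which they close (so a half turn about z gives the same grasp; the last joint's range is limited). The gripper opens to 95 mm and grips with 3 to 60 N. Pads are 20 mm wide; open, the fingers measure 119 mm over their backs; the gripper's body (75 mm by 180 mm) begins 59 mm behind the grasp point.
Start: joints at [1.087, 0.491, 1.559, -0, 1.092, -0.106], TCP at [230.525, 580.933, 404.761] pointing down, gripper open.
Joint ranges: [-3.1, 3.1], [-0.84, 2.19], [0.05, 2.79], [-1.13, 4.28], [0.06, 2.93], [-2.69, 2.69]. Speed limits (rad/s): [2.22, 2.22, 2.79, 3.14, 3.14, 3.14].

### API

Orientations are given as [roll, pitch, yaw] about the fixed x, y, z axes, in that order (R = Rz(yaw) Ry(pitch) Rx(roll)).
In Python, from cell import env, read_camera, search_frame, cut_out gives the robot as it stands. The module is installed in compiled form; this text tells all that it offers.
- The arm moves only by the tool move_arm, never from a script. Its argument "commands" is a list of rows, each a list of 3 entries, a list of its own where there are three numbers: the shift along the world's x, y, z normalised to -1 to 1, where 1 is 0.03 m, then the turn about the world's z normalised to -1 to 1, where 1 is 0.08 rad, then the opening, from -1 (shut) to 1 (fully open), so that 0 is half open. A call has 1 to 20 rows; each row shifts and turns the commanded pose from where the row before left it; what a row does not reach is not made up. A row lasts 1/12 s, in which the tool goes at most 41.7 mm and 7.16 degrees, less where a joint would pass 70% of its speed; a pose out of reach is approached as far as the arm can. A call with a number of a shift or a turn outside -1 to 1 is refused whole. A call with a gripper value outside its range is refused whole. The fingers move at their own pace and stop on an object; the grip force is fixed at half the most. Time passes only in rows, so rows that do not move let the fingers close. It gives the time, the measured TCP pose, the force, the opening and the grip force at its end, in the units of the state.
- env.state(): the state, without advancing time (a new reading comes with each control period).
- read_camera(name): name is "scene" or "top"; returns a dict with "image" (400x640x3 uint8, red, green, blue), "fx", "fy", "cx", "cy" (pixels), "rvec" (rotation vector, rad) and "tvec" (3), from world to camera coordinates, as OpenCV has them. Camera axes: x right, y down, z forward; pixel columns grow to the right and rows downward; lengths in mm; the calibration is good to about 2 mm. A picture is of the moment at which its call begins. There is no depth.
- env.job_done(): hands the job in; it is judged then, once.
Trained networks look in a picture, given as the dict that the camera call returned (one of the last four; its "shot" number tells which), for a name from the list of things; names that differ only in an ending like _2 or _b are one class to them, and where a whole thing is asked for, a point or a joint stands for the part that bears it (a point fixed in the world has none). Each returns a list of dicts, best first, with "confidence" (0 to 1); they miss things now and then, are a little off and sometimes report something else, mostly with a low value. They report only what shows in the picture. A call takes as long as a camera call.
- search_frame(thing, picture): "at" ([column, row] in pixels, amid what is visible of it).
- cut_out(thing, picture): "region" (400x640 bool, what is visible of it) and "at" ([column, row] in pixels, amid what is visible of it).
The state is a dict: "t": time; "joints": joint angles; "qvel": joint speeds; "tau": joint torques, N m; "eef_pos": TCP position; "tcp_rot": TCP orientation; "ft_force": force on the tool from outside, world axes, zero at the start; "moment": the same for the moment, N m; "opening": opening from 0.0 (shut) to 1.0 (fully open); "grip_force": force on a finger pad.
Only numpy, scipy, OpenCV 4.12 (cv2) and the standard library are available. Lean on these libraries where they do the work, as an engineer would, in place of code of your own. Each camera call takes 0.05 s, during which the arm holds its last target. There are 200 camera calls.

## Working session

There is one attempt and no reset: what is moved stays moved. The work goes in short steps, Python scripts to look and compute and a tool call to move; the robot and the scene stay as the last step left them, time stands still between calls to the robot, and variables do not carry over. Pictures are saved under pics/ and viewed, at most 10 in all, crops included, and the job is handed in when it is done.

Besides the shell and the picture viewer there is one more tool, called after "Call:" by a JSON object that holds its "op" and its "data", one argument or row to a line. move_arm: Moves the arm, as the interface text tells. Its arguments: {"type":"object","properties":{"commands":{"type":"array","items":{"type":"array"}}},"required":["commands"]}

```bash
mkdir -p pics; cat > h.py <<'E'
import numpy as np, cv2
from cell import env, read_camera, search_frame, cut_out
def proj(p,c):
    K=np.array([[c["fx"],0,c["cx"]],[0,c["fy"],c["cy"]],[0,0,1]])
    return cv2.projectPoints(np.float64(p).reshape(-1,1,3),np.float64(c["rvec"]),np.float64(c["tvec"]),K,None)[0].reshape(-1,2)
def ray(px,c):
    R=cv2.Rodrigues(np.float64(c["rvec"]))[0]; t=np.float64(c["tvec"]).ravel()
    d=R.T@np.array([(px[0]-c["cx"])/c["fx"],(px[1]-c["cy"])/c["fy"],1]); return -R.T@t,d/np.linalg.norm(d)
def atz(px,c,z):
    o,d=ray(px,c); return o+d*(z-o[2])/d[2]
def tri(L):
    A=0;b=0
    for px,c in L:
        o,d=ray(px,c);P=np.eye(3)-np.outer(d,d);A=A+P;b=b+P@o
    return np.linalg.solve(A,b)
def save(c,n): cv2.imwrite("pics/"+n,c["image"][:,:,::-1])
E
python3 - <<'E'
from h import *
a=read_camera("scene");b=read_camera("top")
im=np.vstack([a["image"],b["image"]]);save(a,"a.png");save(b,"b.png")
for c in(a,b):
    print("cam",ray([320,200],c))
    for n in "press wheel wheel_hub spoke_end pawl pawl_pivot thumb_end nose_end foot phone cell jar reel spudger".split():
        print(n,[(np.round(r["at"]),round(r["confidence"],2)) for r in search_frame(n,c)[:2]])
print(env.state())
E
```

```text
cam (array([-133.235228  , -576.99484389,  524.27600165]), array([ 0.6927725 ,  0.6006064 , -0.39917191]))
press [(array([365., 222.]), 0.85)]
wheel [(array([352., 214.]), 0.85)]
wheel_hub [(array([354., 214.]), 0.9)]
spoke_end [(array([350., 214.]), 0.68)]
pawl [(array([367., 199.]), 0.6), (array([228., 240.]), 0.3)]
pawl_pivot [(array([370., 223.]), 0.59)]
thumb_end [(array([367., 195.]), 0.67)]
nose_end [(array([371., 196.]), 0.76)]
foot [(array([348., 227.]), 0.51)]
phone [(array([344., 237.]), 0.88)]
cell [(array([406., 312.]), 0.64)]
jar []
reel [(array([436., 266.]), 0.92)]
spudger [(array([229., 242.]), 0.42)]
cam (array([ 382.03180112,  -45.24915348, 1274.4254029 ]), array([ 0.13501883,  0.01721125, -0.99069354]))
press [(array([340., 168.]), 0.62)]
wheel [(array([340., 193.]), 0.9), (array([337., 170.]), 0.5)]
wheel_hub [(array([337., 194.]), 0.73), (array([335., 166.]), 0.21)]
spoke_end [(array([336., 190.]), 0.87)]
pawl [(array([337., 192.]), 0.52), (array([350., 175.]), 0.45)]
pawl_pivot [(array([342., 169.]), 0.78)]
thumb_end [(array([353., 178.]), 0.71)]
nose_end [(arr
[... 199 characters left out ...]
]
spudger [(array([238., 263.]), 0.54)]
{'t': 1.5, 'joints': array([ 1.08744136e+00,  4.90878329e-01,  1.55893160e+00, -1.96751819e-05,
        1.09168403e+00, -1.05601770e-01]), 'qvel': array([-0.000994  , -0.00016934,  0.00211025, -0.00121103,  0.00270144,
        0.00096683]), 'tau': array([ 4.87281102e-05, -6.12463045e+01, -2.58431518e+01,  6.93023857e-02,
        4.45531437e-02,  2.18547314e-05]), 'eef_pos': array([230.49572764, 580.93053805, 404.76351403]), 'tcp_rot': array([3.14149635e+00, 2.77668608e-05, 2.76384853e+00]), 'ft_force': array([0.3358143 , 0.14542343, 0.86412825]), 'moment': array([-0.02241598,  0.00153501, -0.01423425]), 'grip_force': 0.0, 'opening': 1.0003051738652133}
```

```bash
python3 - <<'E'
import cv2,numpy as np
a=cv2.imread("pics/a.png")[140:340,200:467];b=cv2.imread("pics/b.png")[100:300,190:457]
cv2.imwrite("pics/a2.png",cv2.resize(a,(800,600),interpolation=2));cv2.imwrite("pics/b2.png",cv2.resize(b,(800,600),interpolation=2))
E
```

```text
(no output)
```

View pics/a2.png

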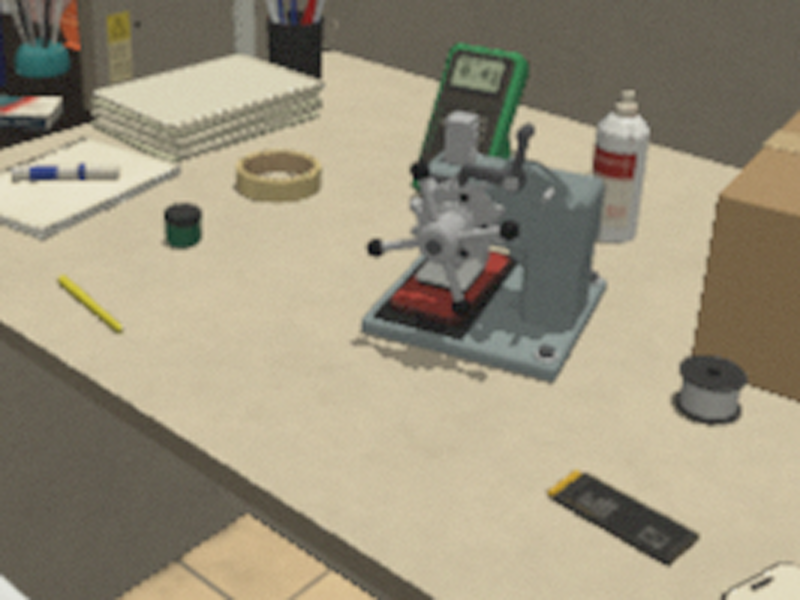

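View pics/b2.png

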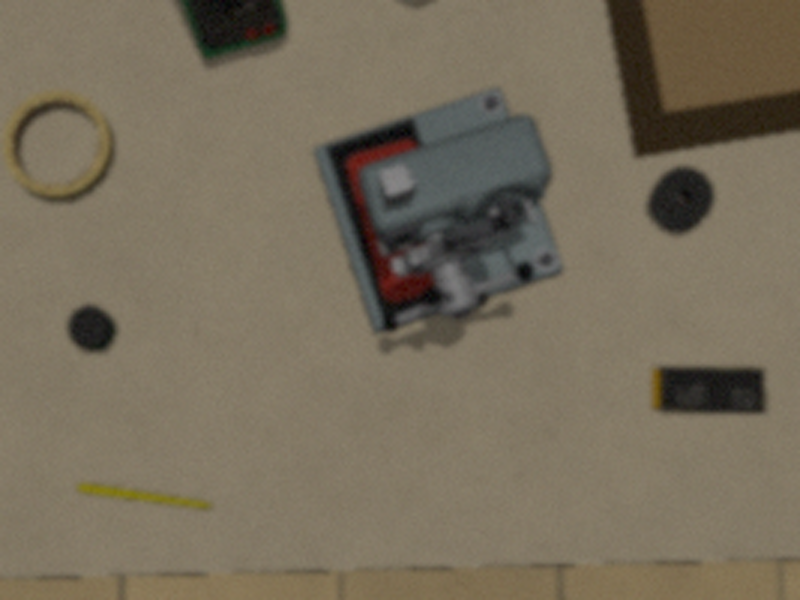

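```bash
cat > fit.py <<'E'
from h import *
import pickle
from scipy.optimize import least_squares
a=read_camera("scene");b=read_camera("top")
S=lambda u,v:(200+u/3,140+v/3); T=lambda u,v:(190+u/3,100+v/3)
s,c=np.sin,np.cos;d=np.pi/180
ball=lambda t:(-92,60*s(t),110+60*c(t))
P=[(a,S(462,118),(0,20,182)),(a,S(525,132),(-54,-46-42*s(8*d),157+42*c(8*d))),(a,S(419,170),ball(22*d)),(a,S(376,247),ball(112*d)),(a,S(461,300),ball(202*d)),(a,S(510,230),ball(292*d)),
 (b,T(397,180),(0,20,182)),(b,T(525,271),ball(292*d)),(b,T(398,262),ball(22*d))]
B=[(b,T(318,148),(88,88,16)),(b,T(380,333),(-88,88,16)),(b,T(560,268),(-88,-88,16)),(b,T(500,90),(88,-88,16)),(a,S(365,322),(-88,88,16)),(a,S(553,372),(-88,-88,16)),(a,S(606,280),(88,-88,16))]
def W(p,q): 
    x,y,w=q; return np.array([x+p[0]*c(w)-p[1]*s(w),y+p[0]*s(w)+p[1]*c(w),p[2]])
def f(v,full=False):
    r=[proj(W(p,v[:3]),k)[0]-u for k,u,p in P]+[proj(W((p[0]+v[3],p[1]+v[4],p[2]),v[:3]),k)[0]-u for k,u,p in B]
    return np.array(r) if full else np.ravel(r)
if __name__=="__main__":
    q=least_squares(f,[500,-50,.3,0,-20],loss="soft_l1",x_scale=[100,100,.3,10,10]).x
    print(np.round(q,3));print(np.round(f(q,1),1).tolist())
    np.save("q.npy",q)
    for n,p in dict(pivot=(-54,-46,157),thumb=(-54,-51.8,198.6),nose=(-54,-2.6,145),hub=(-92,0,110),spoke=ball(22*d)).items(): print(n,np.round(W(p,q[:3]),1))
E
python3 fit.py
```

```text
[ 6.31321e+02 -5.15220e+01  2.92000e-01 -4.21300e+00 -1.71250e+01]
[[0.0, -0.8], [0.2, 0.0], [-0.4, -0.0], [0.2, 0.6], [0.5, 1.7], [-0.5, -0.8], [-0.7, -0.9], [-0.7, -0.5], [10.5, 10.8], [-1.3, -0.1], [-1.4, 0.9], [2.5, 1.6], [1.0, -1.1], [-2.4, -0.9], [1.1, -0.4], [1.0, -0.6]]
pivot [ 592.9 -111.1  157. ]
thumb [ 594.6 -116.7  198.6]
nose [580.4 -69.6 145. ]
hub [543.2 -78.  110. ]
spoke [536.7 -56.5 165.6]
```

Call:
{"op": "move_arm", "data": {
  "commands": [
    [[0,0,0.9],0,-1],
    [[0.5,-0.95,0],0.4,-1],
    [[0.5,-0.95,0],0.4,-1],
    [[0.5,-0.95,0],0.4,-1],
    [[0.5,-0.95,0],0.4,-1],
    [[0.5,-0.95,0],0.4,-1],
    [[0.5,-0.95,0],0.4,-1],
    [[0.5,-0.95,0],0.4,-1],
    [[0.5,-0.95,0],0.4,-1],
    [[0.5,-0.95,0],0.4,-1],
    [[0.5,-0.95,0],0.4,-1],
    [[0.5,-0.95,0],0.4,-1],
    [[0.5,-0.95,0],0.4,-1],
    [[0.5,-0.95,0],0.4,-1],
    [[0.5,-0.95,0],0.4,-1],
    [[0.5,-0.95,0],0.4,-1],
    [[0.5,-0.95,0],0.4,-1],
    [[0.5,-0.95,0],0.4,-1],
    [[0.5,-0.95,0],0.4,-1],
    [[0.5,-0.95,0],0.4,-1]
  ]
}}

```text
t: 3.27
eef_pos: [516.0, 37.8, 431.9]
tcp_rot: [3.142, 0.0, -2.91]
ft_force: [1.6, -0.2, -0.1]
opening: 0.003
grip_force: 0.0
```

```bash
sed -i 's/,(b,T(398,262),ball(22\*d))\]/]/' fit.py; python3 fit.py; python3 -c "
from h import *
s=env.state();print(s['t'],s['eef_pos'],s['tcp_rot'],s['joints'],s['opening'])"
```

```text
[ 6.29868e+02 -5.22740e+01  2.97000e-01 -2.54900e+00 -1.69450e+01]
[[-0.1, -0.6], [0.3, 0.3], [-0.4, 0.3], [0.2, 1.0], [0.6, 2.1], [-0.3, -0.5], [-0.3, -0.3], [-0.2, -0.1], [-1.4, 0.1], [-1.2, 0.9], [2.6, 1.3], [0.8, -1.3], [-2.3, -0.8], [1.4, -0.5], [1.0, -0.7]]
pivot [ 591.7 -112.1  157. ]
thumb [ 593.4 -117.6  198.6]
nose [579.  -70.6 145. ]
hub [541.9 -79.2 110. ]
spoke [535.3 -57.8 165.6]
3.3667 [517.11277683  36.27701272 431.60407956] [-3.14098415e+00  5.92986270e-04 -2.91363156e+00] [-5.73662766e-02  3.10354347e-01  1.78185976e+00 -4.81105888e-04
  1.04863831e+00 -1.85588372e+00] 0.000851923359598795
```

Call:
{"op": "move_arm", "data": {
  "commands": [
    [[0.47,-0.88,0],0.17,-1],
    [[0.47,-0.88,0],0.17,-1],
    [[0.47,-0.88,0],0.17,-1],
    [[0.47,-0.88,0],0.17,-1],
    [[0.47,-0.88,0],0.17,-1],
    [[0,0,-0.5],0,-1],
    [[0,0,-0.5],0,-1],
    [[0,0,0],0,-1]
  ]
}}

```text
t: 4.03
eef_pos: [585.7, -92.4, 399.2]
tcp_rot: [3.139, -0.004, -2.844]
ft_force: [0.5, -0.4, -0.4]
opening: 0.006
grip_force: 0.0
```

```bash
cat > look.py <<'E'
import sys
from h import *
n=sys.argv[1];a=read_camera("scene");b=read_camera("top")
A=cv2.resize(a["image"][165:255,310:410],(400,360),interpolation=2);B=cv2.resize(b["image"][130:220,290:390],(400,360),interpolation=2)
cv2.imwrite("pics/"+n,np.hstack([A,B])[:,:,::-1])
s=env.state();print(s['t'],s['eef_pos'],s['tcp_rot'],s['ft_force'])
E
python3 look.py c.png
```

```text
4.1333 [586.0043529  -92.0835599  401.86236053] [ 3.14097752e+00 -6.58536921e-04 -2.84321684e+00] [-0.26986866  0.10321158 -0.03920988]
```

View pics/c.png

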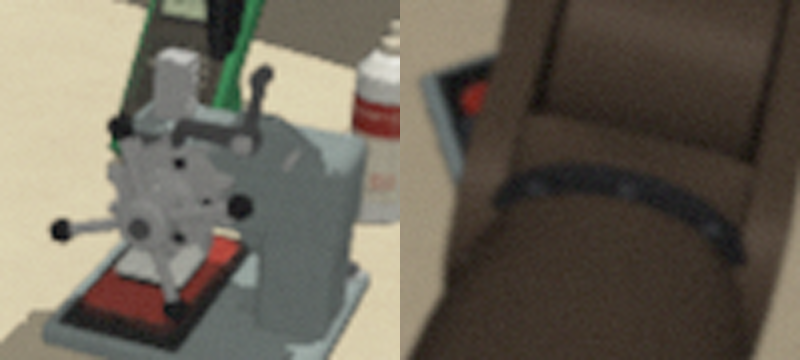

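```bash
python3 - <<'E'
from fit import *
q=np.load("q.npy")
def S(p): return np.round((proj(p,a)[0]-[310,165])*4)
print("tip",S([586,-92.1,211.8]),"roll",S(W((-54,-51.8,198.6),q)),[S(W(ball(k*d),q)) for k in (22,112,202,292)])
print("rolldir +10mm -y", S(W((-54,-61.8,198.6),q)), "+x10",S(W((-44,-51.8,198.6),q)))
E
```

```text
Traceback (most recent call last):
  File "fit.py", line 12, in W
    x,y,w=q; return np.array([x+p[0]*c(w)-p[1]*s(w),y+p[0]*s(w)+p[1]*c(w),p[2]])
    ^^^^^
ValueError: too many values to unpack (expected 3)
```

```bash
python3 - <<'E'
from fit import *
q=np.load("q.npy")[:3]
def S(p): return np.round((proj(p,a)[0]-[310,165])*4)
print("tip",S([586,-92.1,211.8]),"roll",S(W((-54,-51.8,198.6),q)),[S(W(ball(k*d),q)) for k in (22,112,202,292)])
print("rolldir +10mm -y", S(W((-54,-61.8,198.6),q)), "+x10",S(W((-44,-51.8,198.6),q)))
E
```

```text
tip [220.  48.] roll [261.  77.] [array([117., 128.]), array([ 62., 233.]), array([177., 308.]), array([239., 205.])]
rolldir +10mm -y [277.  80.] +x10 [266.  72.]
```

Call:
{"op": "move_arm", "data": {
  "commands": [
    [[0,0,-0.6],0,-1],
    [[0,0,-0.6],0,-1],
    [[0,0,0],0,-1],
    [[0.041,-0.134,0],0,-1],
    [[0.041,-0.134,0],0,-1],
    [[0.041,-0.134,0],0,-1],
    [[0.041,-0.134,0],0,-1],
    [[0.041,-0.134,0],0,-1],
    [[0.041,-0.134,0],0,-1],
    [[0.041,-0.134,0],0,-1],
    [[0.041,-0.134,0],0,-1],
    [[0.041,-0.134,0],0,-1],
    [[0.041,-0.134,0],0,-1],
    [[0,0,0],0,-1],
    [[0,0,0],0,-1]
  ]
}}

```text
t: 5.58
eef_pos: [598.4, -133.0, 365.7]
tcp_rot: [3.141, -0.0, -2.844]
ft_force: [-0.4, -1.1, 0.7]
opening: 0.003
grip_force: 0.0
```

```bash
python3 look.py d.png
```

```text
5.6833 [ 598.28263279 -132.6821254   365.73186886] [ 3.14139843e+00 -8.69996091e-05 -2.84336799e+00] [-0.49516011  0.19197921  0.18512652]
```

View pics/d.png

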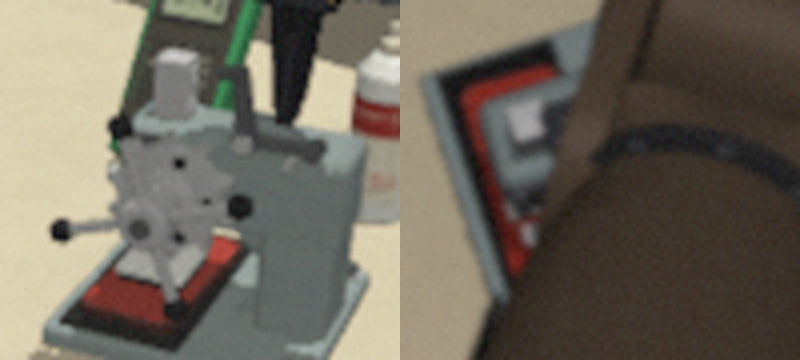

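Call:
{"op": "move_arm", "data": {
  "commands": [
    [[0,0,0.65],0,-1],
    [[0,0,0.65],0,-1],
    [[-0.513,0.693,0],0,-1],
    [[-0.513,0.693,0],0,-1],
    [[-0.513,0.693,0],0,-1],
    [[-0.513,0.693,0],0,-1],
    [[-0.513,0.693,0],0,-1],
    [[0,0,0],0,-1],
    [[0,0,-0.72],0,-1],
    [[0,0,-0.72],0,-1],
    [[0,0,-0.72],0,-1],
    [[0,0,0],0,-1]
  ]
}}

```text
t: 6.68
eef_pos: [521.1, -28.9, 337.0]
tcp_rot: [3.139, -0.004, -2.843]
ft_force: [-0.4, -0.2, -0.3]
opening: 0.005
grip_force: 0.0
```

```bash
python3 look.py e.png
```

```text
6.7833 [521.74615935 -29.01550408 340.05536318] [ 3.14107667e+00 -9.09815399e-04 -2.84340576e+00] [0.17047264 0.4026079  0.14568945]
```

View pics/e.png

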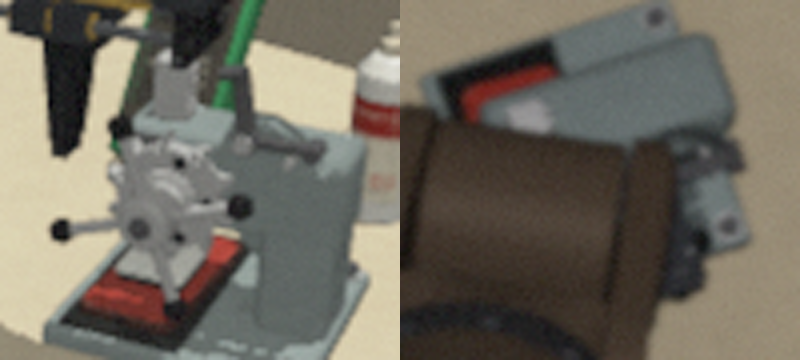

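```bash
python3 - <<'E'
from fit import *
q=np.load("q.npy")[:3]
def S(p): return np.round((proj(p,a)[0]-[310,165])*4)
for x in(-134,-60):
  for y in (144,-36): print(x,y,S(W((x,y,228),q)))
print("tip",S([521.7,-29,150]))
E
```

```text
-134 144 [-97.  17.]
-134 -36 [194.  69.]
-60 144 [-40. -17.]
-60 -36 [236.  28.]
tip [ 65. 145.]
```

Call:
{"op": "move_arm", "data": {
  "commands": [
    [[0.041,-0.134,0],0,-1],
    [[0.041,-0.134,0],0,-1],
    [[0.041,-0.134,0],0,-1],
    [[0,0,0],0,-1]
  ]
}}

```text
t: 7.22
eef_pos: [525.3, -41.7, 340.4]
tcp_rot: [-3.141, 0.001, -2.844]
ft_force: [0.1, -0.9, -0.3]
opening: 0.004
grip_force: 0.0
```

Call:
{"op": "move_arm", "data": {
  "commands": [
    [[0.02,-0.067,0],0,-1],
    [[0.02,-0.067,0],0,-1],
    [[0.02,-0.067,0],0,-1],
    [[0.02,-0.067,0],0,-1],
    [[0.02,-0.067,0],0,-1],
    [[0.02,-0.067,0],0,-1],
    [[0.02,-0.067,0],0,-1],
    [[0.02,-0.067,0],0,-1],
    [[0.02,-0.067,0],0,-1],
    [[0.02,-0.067,0],0,-1],
    [[0.02,-0.067,0],0,-1],
    [[0.02,-0.067,0],0,-1],
    [[0.02,-0.067,0],0,-1],
    [[0.02,-0.067,0],0,-1],
    [[0,0,0],0,-1]
  ]
}}

```text
t: 8.47
eef_pos: [533.6, -69.4, 339.9]
tcp_rot: [-3.142, -0.0, -2.844]
ft_force: [-0.5, 1.1, 1.0]
opening: 0.002
grip_force: 0.7
```

```bash
python3 look.py f.png; python3 - <<'E'
from fit import *
q=np.load("q.npy")[:3]
def S(p): return np.round((proj(p,a)[0]-[310,165])*4)
for th in (.4,.5,.628,.75): print(th,[S(W(ball(k*d-th),q)) for k in (22,112,202,292)])
E
```

```text
8.5667 [533.51045737 -69.27192154 339.7909962 ] [-3.14137220e+00 -8.98991303e-05 -2.84351667e+00] [-0.9971121   0.26866307  0.38925077]
0.4 [array([154., 128.]), array([ 57., 198.]), array([141., 306.]), array([243., 242.])]
0.5 [array([164., 131.]), array([ 58., 189.]), array([132., 303.]), array([241., 251.])]
0.628 [array([176., 135.]), array([ 60., 179.]), array([121., 298.]), array([238., 262.])]
0.75 [array([187., 141.]), array([ 64., 169.]), array([110., 293.]), array([234., 271.])]
```

View pics/f.png

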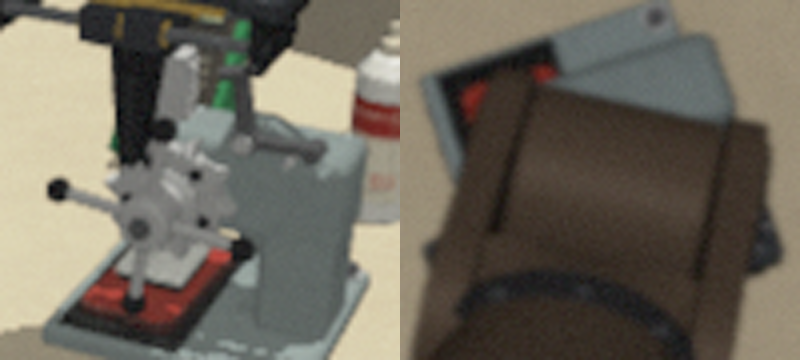

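Call:
{"op": "move_arm", "data": {
  "commands": [
    [[0.016,-0.052,0],0,-1],
    [[0.016,-0.052,0],0,-1],
    [[0.016,-0.052,0],0,-1],
    [[0.016,-0.052,0],0,-1],
    [[0.016,-0.052,0],0,-1],
    [[0,0,0],0,-1],
    [[0,0,0],0,-1]
  ]
}}

```text
t: 9.25
eef_pos: [535.9, -77.0, 339.9]
tcp_rot: [-3.142, -0.0, -2.843]
ft_force: [-0.8, 2.0, -1.7]
opening: 0.002
grip_force: 0.8
```

```bash
python3 look.py g.png
```

```text
9.35 [535.86274125 -76.92078542 339.99843216] [-3.14142020e+00  3.28871211e-05 -2.84342945e+00] [-1.29898598  0.88614015 -0.91693663]
```

View pics/g.png

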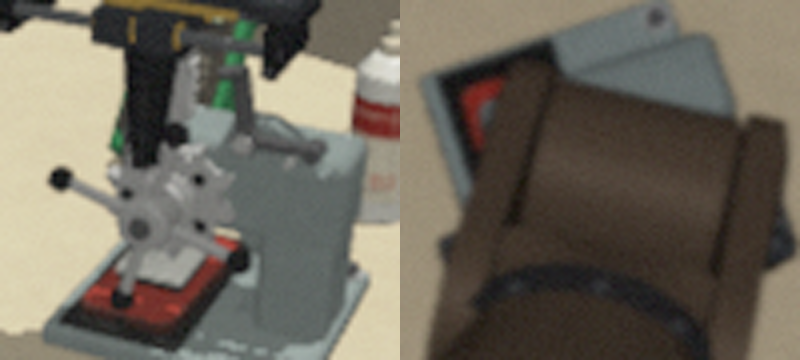

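Call:
{"op": "move_arm", "data": {
  "commands": [
    [[-0.1,0.32,0],0,-1],
    [[0,0,0],0,-1],
    [[0,0,0.72],0,-1],
    [[0,0,0.72],0,-1],
    [[0,0,0.73],0,-1],
    [[0,0,0],0,-1],
    [[0.64,-0.685,0],0,-1],
    [[0.64,-0.685,0],0,-1],
    [[0.64,-0.685,0],0,-1],
    [[0,0,0],0,-1],
    [[0,0,0],0,-1],
    [[0,0,-0.6],0,-1],
    [[0,0,-0.6],0,-1],
    [[0,0,-0.26],0,-1],
    [[0,0,0],0,-1]
  ]
}}

```text
t: 10.6
eef_pos: [589.9, -128.2, 359.6]
tcp_rot: [3.14, -0.003, -2.843]
ft_force: [-0.5, -0.2, -0.8]
opening: 0.007
grip_force: 0.0
```

```bash
python3 look.py i.png
```

```text
10.7 [ 590.40458882 -128.45984652  361.69745831] [ 3.14152265e+00  1.57962277e-05 -2.84293930e+00] [0.5126745  0.52963499 0.06339899]
```

View pics/i.png

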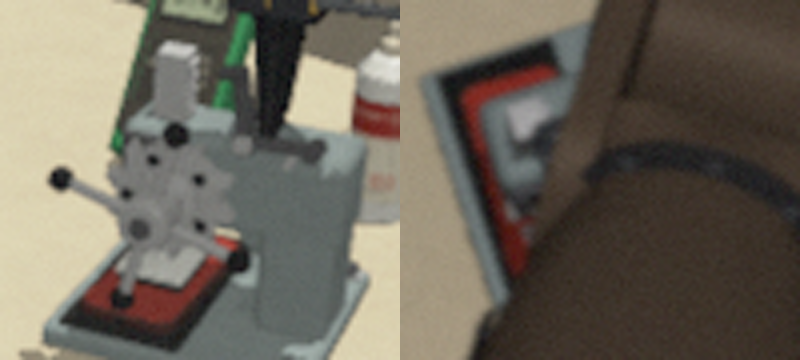

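Call:
{"op": "move_arm", "data": {
  "commands": [
    [[-0.041,0.134,0],0,-1],
    [[-0.041,0.134,0],0,-1],
    [[-0.041,0.134,0],0,-1],
    [[-0.041,0.134,0],0,-1],
    [[-0.041,0.134,0],0,-1],
    [[-0.041,0.134,0],0,-1],
    [[-0.041,0.134,0],0,-1],
    [[-0.041,0.134,0],0,-1],
    [[-0.041,0.134,0],0,-1],
    [[-0.041,0.134,0],0,-1],
    [[0,0,0],0,-1],
    [[0,0,0],0,-1],
    [[0,0,0.6],0,-1],
    [[0,0,0.6],0,-1],
    [[0,0,0.6],0,-1],
    [[0,0,0.6],0,-1],
    [[0,0,0],0,-1]
  ]
}}

```text
t: 12.12
eef_pos: [578.4, -88.9, 436.6]
tcp_rot: [-3.139, 0.004, -2.843]
ft_force: [0.1, -0.1, 0.4]
opening: 0.004
grip_force: 0.0
```

```bash
python3 look.py j.png
```

```text
12.2167 [578.04087202 -88.79624471 433.35747349] [-3.14120977e+00  6.89347548e-04 -2.84356842e+00] [ 0.42673063 -0.43291989 -0.61014219]
```

View pics/j.png

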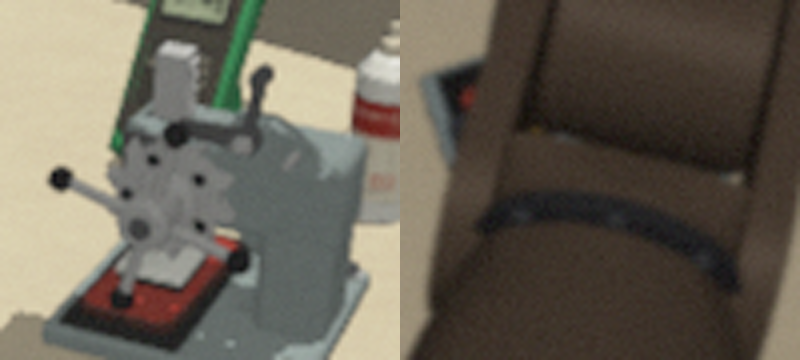

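```bash
python3 - <<'E'
import cv2,numpy as np
c=cv2.imread("pics/c.png",0);j=cv2.imread("pics/j.png",0)
m=cv2.matchTemplate(j[45:125,235:300],c[57:110,248:280],5);print(cv2.minMaxLoc(m),"expected (13,12)")
E
```

```text
(-0.4941675662994385, 0.9995635747909546, (1, 0), (13, 12)) expected (13,12)
```

Between the starting picture and now, the thumb lever shows no shift (expected (13,12), found (13,12)), so the pawl is fully down.

```bash
python3 -c "
from h import *
print(env.job_done())"
```

```text
the job is handed in; nothing more can be done
None
```

The job is handed in: I threw the pawl over, pushed the wheel back one notch (about 0.62 rad by camera), and tipped the pawl back down. The last picture shows the thumb lever exactly where it stood at the start. The foot force and phone position were not measured directly, and the judge returned no result.

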